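# Close the vent valves of three storage jars

### The job

Close the vents of the three glass storage jars by touching the valve stud in each white lid with the fingertips and pressing it fully down, lightly and one after another: first the small jar, then the wide squat jar, last the tall jar. Do not pick up, shift or tip the jars, and leave everything else on the slate where it is.

Things in the scene. Friction and masses are not known exactly. Their poses are not given: they have to be found in the camera images.
- small_jar: the small jar, the lowest and narrowest of the three: clear glass with a flat white lid, 60 mm across and 85 mm high to the top of the lid, standing loose and upright on the slate; origin at the centre of its underside, z up
- small_stud_top (a point): centre of the top face of the small jar's valve stud, a round dark steel stud 26 mm across at the centre of the lid; moves down with the stud. The top is 13 mm above the lid when fully up and 3 mm above it when fully down
- small_stud (a joint): how far the small jar's stud is pushed down, m: 0 is fully up (open), 0.010 is fully down against a hard stop (closed); it starts within 1 mm of fully up. It gives way at about 3 to 4 N, has no spring and stays where it is left; keep every push on a jar well below 40 N
- squat_jar: the squat jar, the widest of the three: clear glass with a flat white lid, 116 mm across and 105 mm high to the top of the lid, standing loose and upright on the slate; origin at the centre of its underside, z up
- squat_stud_top (a point): centre of the top face of the squat jar's valve stud, a round dark steel stud 26 mm across at the centre of the lid; moves down with the stud. The top is 13 mm above the lid when fully up and 3 mm above it when fully down
- squat_stud (a joint): how far the squat jar's stud is pushed down, m: 0 is fully up (open), 0.010 is fully down against a hard stop (closed); it starts within 1 mm of fully up. It gives way at about 3 to 4 N, has no spring and stays where it is left; keep every push on a jar well below 40 N
- tall_jar: the tall jar, the highest of the three and of middle width: clear glass with a flat white lid, 84 mm across and 140 mm high to the top of the lid, standing loose and upright on the slate; origin at the centre of its underside, z up
- tall_stud_top (a point): centre of the top face of the tall jar's valve stud, a round dark steel stud 26 mm across at the centre of the lid; moves down with the stud. The top is 13 mm above the lid when fully up and 3 mm above it when fully down
- tall_stud (a joint): how far the tall jar's stud is pushed down, m: 0 is fully up (open), 0.010 is fully down against a hard stop (closed); it starts within 1 mm of fully up. It gives way at about 3 to 4 N, has no spring and stays where it is left; keep every push on a jar well below 40 N
- pastry_ring: steel pastry ring 74 mm across and 45 mm high, standing among the jars; origin at the centre of its underside. To be left alone
- honey_dipper: wooden honey dipper 170 mm long, up to 32 mm thick, lying among the jars; origin near mid-length at its underside, x along the handle to the head. To be left alone
- bowl: pink plastic bowl 150 mm across, 70 mm high, at the far side; origin at the centre of its underside. To be left alone
- sheet_pan: aluminium sheet pan 200 x 300 mm, 20 mm high, at the far side; origin at the centre of its underside. To be left alone
- honey_jar: amber glass honey jar 72 mm across, 100 mm high, with a plain steel lid and no stud, at the far side; origin at the centre of its underside. To be left alone
- spatula: wooden-handled spatula lying at the right-hand side; origin at its underside. To be left alone
- ramekin: white ceramic ramekin 84 mm across, 45 mm high, at the left; origin at the centre of its underside. To be left alone
Mind the look-alikes: they are no part of the job. Leave any green look-alike of the small_jar alone.

How it is judged:
On the way, in this order (a step that is already met when the one before it is completed fails the run):
1. the small jar's stud is pressed down by more than 6 mm (value of joint small_stud above 0.006 m), for 0.1 s.
2. the squat jar's stud is pressed down by more than 6 mm (value of joint squat_stud above 0.006 m), for 0.1 s.
3. the tall jar's stud is pressed down by more than 6 mm (value of joint tall_stud above 0.006 m), for 0.1 s.
At the end, for the whole second after the job is handed in: All three studs are down by more than 6 of their 10 mm, the jars stand upright at rest within 15 mm of where they were, and every other thing is within 20 mm of where it was (value of joint each of small_stud, squat_stud, tall_stud above 0.006 m and distance of each of small_jar, squat_jar, tall_jar from where it was at the start of the episode below 0.015 m and angle between each of small_jar, squat_jar, tall_jar's own z axis and vertical below 0.05 rad and linear speed of each of small_jar, squat_jar, tall_jar below 0.02 m/s and distance of each of pastry_ring, honey_dipper, bowl, sheet_pan, honey_jar, spatula, ramekin from where it was at the start of the episode below 0.02 m); the robot touches nothing.
It fails at once if a stud was pressed out of order ((value of joint squat_stud above 0.003 m and value of joint small_stud below 0.0055 m) or (value of joint tall_stud above 0.003 m and value of joint squat_stud below 0.0055 m)).
It fails at once if a jar was pressed or struck harder than 40 N (contact force between any of the fingers, the arm and small_jar above 40 N or contact force between any of the fingers, the arm and squat_jar above 40 N or contact force between any of the fingers, the arm and tall_jar above 40 N).
It fails at once if a jar was lifted by more than 6 mm, shifted by more than 15 mm or tipped (height (world z) of any of small_jar, squat_jar, tall_jar above 0.01 m or distance of any of small_jar, squat_jar, tall_jar from where it was at the start of the episode above 0.015 m or angle between any of small_jar, squat_jar, tall_jar's own z axis and vertical above 0.2 rad).
It fails at once if another thing was moved by more than 20 mm (distance of any of pastry_ring, honey_dipper, bowl, sheet_pan, honey_jar, spatula, ramekin from where it was at the start of the episode above 0.02 m).
It also fails if it takes over 54 s, if anything falls off the work surface, if the arm or the gripper's body presses on something with over 40 N, if the wrist force passes 120 N, or if a joint passes its speed limit or range.

### The arm

A 6-joint arm with a two-finger parallel gripper is mounted at the origin on the work surface. World frame = base frame: x ahead of the robot, y to its left, z up, the work surface at z = 0. Lengths are in m, angles in rad, forces in N, time in s.
With the tool pointing down it reaches from about 0.35 to 0.775 m from the base axis. Payload 7.3 kg.
Tool frame: the origin (TCP) lies at the very end of the fingers, on their centre line; the grasp point (between the pads) lies 19 mm behind it; z points along the fingers, y is the line along which they close (so a half turn about z gives the same grasp; the last joint's range is limited). The gripper opens to 92 mm and grips with 3 to 60 N. Pads are 19 mm wide; open, the fingers measure 130 mm over their backs; the gripper's body (75 mm by 190 mm) begins 47 mm behind the grasp point.
Start: joints at [-1.409, 0.342, 1.524, -0, 1.275, -0.146], TCP at [0.159, -0.5, 0.227] pointing down, gripper open.
Joint ranges: [-2.53, 2.53], [-0.77, 2.02], [0.04, 2.7], [-1, 4.14], [0.28, 2.66], [-3.11, 3.11]. Speed limits (rad/s): [2.57, 2.57, 3.14, 3.14, 3.14, 3.14].

### API

Orientations are given as [roll, pitch, yaw] about the fixed x, y, z axes, in that order (R = Rz(yaw) Ry(pitch) Rx(roll)).
In Python, from cell import * gives the robot as it stands.
- The arm moves only by the tool step_arm, never from a script. Its argument "commands" is a list of rows, each a list of 7 numbers: the opening, from 0 (shut) to 1 (fully open), then the shift along the world's x, y, z in cm, then the turn, a rotation vector about the world's x, y, z in rad. A call has 1 to 5 rows; each row is the pose to reach, as a shift and turn from the pose commanded when the call began; what a row does not reach only later rows make up. A row lasts 1/12 s, in which the tool goes at most 41.7 mm and 7.16 degrees, less where a joint would pass 70% of its speed; a pose out of reach is approached as far as the arm can. A call with a gripper value outside its range is refused whole. The fingers move at their own pace and stop on an object; "grip_force" is the grip in N (left out, the last holds). Time passes only in rows, so rows that repeat a pose let the fingers close. It gives the time, the measured TCP pose, the force, the opening and the grip force at its end, in the units of the state.
- observe(): the state, without advancing time (a new reading comes with each control period).
- read_camera(name): name is "scene" or "top"; returns the picture (480x640x3 uint8, red, green, blue); there is no depth.
- camera_model(name): a dict with "vfov" (degrees; the focal length in pixels is half the picture's height over the tangent of half this angle, whatever the lens; pixels are square), "cx", "cy" (the principal point, pixels), "k1" (the pictures are not rectified: a ray, as slopes to the right and down, at radius r is drawn at 1 + k1 r^2 times it, then the intrinsics apply), "world_to_cam" (4x4, takes a point from world to camera coordinates). Camera axes: x right, y up, looking along -z (the intrinsics and any distortion apply to the point x, -y, -z); pixel columns grow to the right and rows downward; lengths in m; the calibration is good to about 2 mm. A picture is of the moment at which its call begins. camera_model takes no time and is no camera call.
- hand_in(): hands the job in; it is judged then, once.
The state is a dict: "time": time; "qpos": joint angles; "qvel": joint speeds; "joint_efforts": joint torques, N m; "tool_pos": TCP position; "tool_rot": TCP orientation; "contact_force": force on the tool from outside, world axes, zero at the start; "torque": the same for the moment, N m; "opening": finger opening in m; "grip_force": force on a finger pad.
Only numpy, scipy, OpenCV 4.12 (cv2) and the standard library are available. Lean on these libraries where they do the work, as an engineer would, in place of code of your own. Each camera call takes 0.05 s, during which the arm holds its last target. There are 200 camera calls.

## Working session

There is one attempt and no reset: what is moved stays moved. The work goes in short steps, Python scripts to look and compute and a tool call to move; the robot and the scene stay as the last step left them, time stands still between calls to the robot, and variables do not carry over. Pictures are saved under pics/ and viewed, at most 10 in all, crops included, and the job is handed in when it is done.

Besides the shell and the picture viewer there is one more tool, called after "Call:" by a JSON object that holds its "fn" and its "kwargs", one argument or row to a line. step_arm: Moves the arm, as the interface text tells. Its arguments: {"type":"object","properties":{"commands":{"type":"array"},"grip_force":{"type":"number"}},"required":["commands"]}

```bash
mkdir -p pics
python3 - <<'E'
from cell import *
import cv2
for n in("scene","top"):
    im=read_camera(n); cv2.imwrite(f"pics/{n}0.png",im[:,:,::-1]); m=camera_model(n); print(n,m)
s=observe(); print(s)
E
```

```text
scene {'vfov': 51.109939607580216, 'cx': 322.27706068773057, 'cy': 236.35987761061637, 'k1': -0.13255049778376074, 'world_to_cam': array([[-0.50114441,  0.86525906,  0.01345513,  0.17677344],
       [-0.68235536, -0.40467644,  0.60879236,  0.30893625],
       [ 0.53220808,  0.29591171,  0.79321549, -1.66909665],
       [ 0.        ,  0.        ,  0.        ,  1.        ]])}
top {'vfov': 55.84907603196865, 'cx': 318.01538989621724, 'cy': 232.1561198768035, 'k1': -0.07745298098001734, 'world_to_cam': array([[-0.00330369, -0.99999283,  0.0018514 ,  0.07395456],
       [ 0.9950801 , -0.00310413,  0.09902502, -0.51317177],
       [-0.09901856,  0.00216944,  0.99508322, -1.43216248],
       [ 0.        ,  0.        ,  0.        ,  1.        ]])}
{'time': 0.1, 'qpos': array([-1.40900883e+00,  3.42606647e-01,  1.52492510e+00, -2.02826421e-05,
        1.27542760e+00, -1.46025489e-01]), 'qvel': array([-0.0014097 , -0.00386264, -0.00245241, -0.00152158, -0.00142501,
       -0.00023385]), 'joint_efforts': array([ 4.73466957e-05, -4.32007849e+01, -2.44691902e+01,  7.19163590e-02,
        5.26440656e-02, -4.01041495e-05]), 'tool_pos': array([ 0.15900343, -0.49994944,  0.2261373 ]), 'tool_rot': array([-3.14023769e+00, -1.79672947e-04,  3.07818786e-01]), 'contact_force': array([-0.38627861, -0.29451717, -0.02287019]), 'torque': array([-0.04466838,  0.01727574, -0.02247766]), 'grip_force': 0.0, 'opening': 0.09187387073620071}
```

View pics/top0.png

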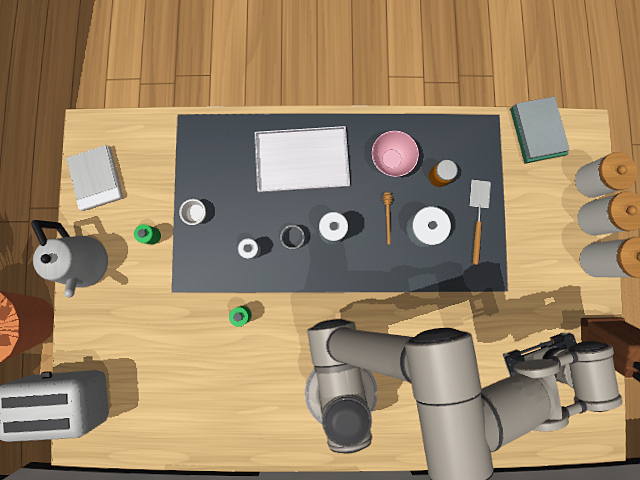

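View pics/scene0.png

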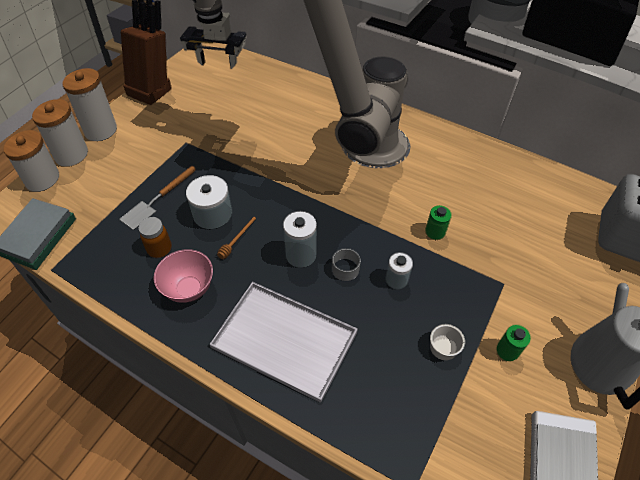

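Top view: small jar (248,247), squat jar (432,226) and tall jar (333,226), all with white lids on the slate. The green look-alikes at (147,233) and (239,316) stand off the slate and have green lids, so they are left alone. The ramekin at (193,212) and the stud-less honey jar at (445,172) are also not the target. Next I measure the studs in both views and make one crop to confirm.

```bash
cat > h.py <<'E'
import numpy as np, cv2
from cell import *
def ray(n,uv):
    m=camera_model(n); f=240/np.tan(np.radians(m["vfov"]/2))
    K=np.array([[f,0,m["cx"]],[0,f,m["cy"]],[0,0,1]])
    p=cv2.undistortPoints(np.array([[uv]],float),K,np.array([m["k1"],0,0,0,0]))[0,0]
    W=m["world_to_cam"]; R=W[:3,:3]
    return -R.T@W[:3,3], R.T@np.array([p[0],-p[1],-1])
def onplane(n,uv,z):
    o,d=ray(n,uv); return o+d*(z-o[2])/d[2]
def stud(im,uv,r=12):
    u,v=uv; g=im[v-r:v+r+1,u-r:u+r+1].max(2); S=8
    g=cv2.resize(g,None,fx=S,fy=S,interpolation=cv2.INTER_CUBIC)
    n,l,st,c=cv2.connectedComponentsWithStats((g<120).astype(np.uint8))
    k=min(range(1,n),key=lambda i:np.hypot(*(c[i]-g.shape[0]/2))+ (1e3 if st[i,4]<300 else 0))
    return (c[k]+.5)/S-.5+[u-r,v-r], st[k,4]/64
E
python3 - <<'E'
from h import *
J={"small":(.085,(248,247),(400,258)),"squat":(.105,(432,226),(207,188)),"tall":(.140,(333,226),(299,222))}
im={n:cv2.imread(f"pics/{n}0.png") for n in("top","scene")}
crops=[]
for k,(h,a,b) in J.items():
    for n,uv in(("top",a),("scene",b)):
        c,A=stud(im[n],uv,8 if k=="small" else 12)
        print(k,n,c.round(1),A,onplane(n,c,h+.010).round(4))
        crops.append(cv2.resize(im[n][uv[1]-25:uv[1]+26,uv[0]-25:uv[0]+26],(250,250),interpolation=cv2.INTER_CUBIC))
cv2.imwrite("pics/crop.png",np.vstack([np.hstack(crops[0::2]),np.hstack(crops[1::2])]))
E
```

```text
small top [247.3 247.7] 45.171875 [0.4593 0.2888 0.095 ]
small scene [400.2 260.5] 94.703125 [0.4571 0.2867 0.095 ]
squat top [432.  224.7] 52.015625 [ 0.5262 -0.2743  0.115 ]
squat scene [205.5 188.4] 73.359375 [ 0.5244 -0.2768  0.115 ]
tall top [333.4 225.6] 48.5 [0.5204 0.0272 0.15  ]
tall scene [299.1 222.1] 89.28125 [0.5184 0.0259 0.15  ]
```

View pics/crop.png

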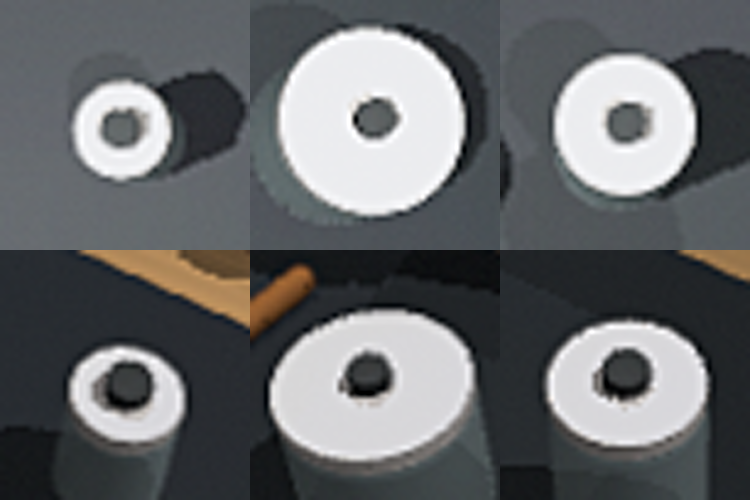

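The crop confirms the three white-lidded jars with studs. The targets are small (0.459, 0.288), squat (0.526, -0.275) and tall (0.520, 0.027). I shut the fingers and travel above everything.

Call:
{"fn": "step_arm", "kwargs": {
  "commands": [
    [0,2.5,2.5,0.5,0,0,0],
    [0,5,5,1,0,0,0],
    [0,7.5,7.5,1.5,0,0,0],
    [0,10,10,2,0,0,0],
    [0,12.5,12.5,2,0,0,0]
  ],
  "grip_force": 10
}}

```text
time: 0.52
tool_pos: [0.285, -0.3743, 0.2474]
tool_rot: [3.141, -0.0, 0.307]
contact_force: [1.2, 0.5, -0.3]
opening: 0.0632
grip_force: 0.0
```

Call:
{"fn": "step_arm", "kwargs": {
  "commands": [
    [0,2.5,2.5,0,0,0,0],
    [0,5,5,0,0,0,0],
    [0,7.5,7.5,0,0,0,0],
    [0,10,10,0,0,0,0],
    [0,12.5,12.5,0,0,0,0]
  ]
}}

```text
time: 0.93
tool_pos: [0.4099, -0.2487, 0.2465]
tool_rot: [-3.141, 0.0, 0.308]
contact_force: [0.6, -1.2, 0.3]
opening: 0.0298
grip_force: 0.0
```

Call:
{"fn": "step_arm", "kwargs": {
  "commands": [
    [0,0.5,3.8,0,0,0,0],
    [0,1,7.6,0,0,0,0],
    [0,1.5,11.4,0,0,0,0],
    [0,2,15.2,0,0,0,0],
    [0,2.5,19,0,0,0,0]
  ]
}}

```text
time: 1.35
tool_pos: [0.4337, -0.0584, 0.2465]
tool_rot: [-3.141, 0.0, 0.308]
contact_force: [0.3, 0.1, -0.1]
opening: 0.0011
grip_force: 0.0
```

Call:
{"fn": "step_arm", "kwargs": {
  "commands": [
    [0,0.5,3.8,0,0,0,0],
    [0,1,7.6,0,0,0,0],
    [0,1.5,11.4,0,0,0,0],
    [0,2,15.2,0,0,0,0],
    [0,2.5,19,0,0,0,0]
  ]
}}

```text
time: 1.77
tool_pos: [0.4587, 0.1316, 0.2466]
tool_rot: [3.142, 0.0, 0.308]
contact_force: [0.5, -0.1, 0.3]
opening: 0.0003
grip_force: 0.0
```

Call:
{"fn": "step_arm", "kwargs": {
  "commands": [
    [0,0,3.8,0,0,0,0],
    [0,0,7.6,0,0,0,0],
    [0,0,11.4,0,0,0,0],
    [0,0,15.6,0,0,0,0],
    [0,0,15.6,-2,0,0,0]
  ]
}}

```text
time: 2.18
tool_pos: [0.4598, 0.2927, 0.2292]
tool_rot: [-3.138, -0.008, 0.313]
contact_force: [-0.7, -0.5, 0.3]
opening: 0.0006
grip_force: 0.0
```

Call:
{"fn": "step_arm", "kwargs": {
  "commands": [
    [0,0,0,-2.5,0,0,0],
    [0,0,0,-5,0,0,0],
    [0,0,0,-7.5,0,0,0],
    [0,0,0,-9.5,0,0,0],
    [0,0,0,-10.5,0,0,0]
  ]
}}

```text
time: 2.6
tool_pos: [0.4575, 0.285, 0.1188]
tool_rot: [3.141, 0.005, 0.308]
contact_force: [-0.1, -0.6, 1.2]
opening: 0.0003
grip_force: 0.0
```

Run:
```python
from h import *
a=read_camera("top")[:,:,::-1];b=read_camera("scene")[:,:,::-1]
cv2.imwrite("pics/s1.png",np.hstack([cv2.resize(x,(400,400),interpolation=cv2.INTER_CUBIC) for x in(a[207:287,208:288],b[218:298,360:440])]))
print(observe()["tool_pos"])
```

```text
[0.45795747 0.28515783 0.11995102]
```

View pics/s1.png

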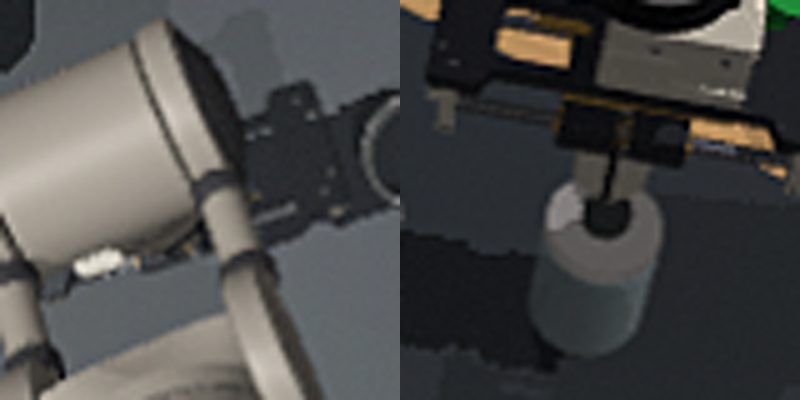

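The fingers are above the stud in the scene crop (tip at about (610,195), stud at (605,215)). I descend slowly and watch the force.

Call:
{"fn": "step_arm", "kwargs": {
  "commands": [
    [0,0.1,0.2,-0.6,0,0,0],
    [0,0.1,0.2,-1.2,0,0,0],
    [0,0.1,0.2,-1.6,0,0,0],
    [0,0.1,0.2,-1.8,0,0,0],
    [0,0.1,0.2,-2.0,0,0,0]
  ]
}}

```text
time: 3.12
tool_pos: [0.4602, 0.2877, 0.1019]
tool_rot: [3.142, -0.001, 0.308]
contact_force: [0.5, -0.4, -0.2]
opening: 0.0003
grip_force: 0.0
```

Call:
{"fn": "step_arm", "kwargs": {
  "commands": [
    [0,0,0,-0.1,0,0,0],
    [0,0,0,-0.2,0,0,0],
    [0,0,0,-0.3,0,0,0],
    [0,0,0,-0.4,0,0,0],
    [0,0,0,-0.5,0,0,0]
  ]
}}

```text
time: 3.53
tool_pos: [0.4603, 0.2877, 0.097]
tool_rot: [3.142, -0.001, 0.308]
contact_force: [-0.8, -0.6, 2.1]
opening: 0.0005
grip_force: 1.5
```

Call:
{"fn": "step_arm", "kwargs": {
  "commands": [
    [0,0,0,-0.1,0,0,0],
    [0,0,0,-0.2,0,0,0],
    [0,0,0,-0.3,0,0,0],
    [0,0,0,-0.4,0,0,0],
    [0,0,0,-0.5,0,0,0]
  ]
}}

```text
time: 3.95
tool_pos: [0.4604, 0.2878, 0.0921]
tool_rot: [3.142, -0.001, 0.308]
contact_force: [-3.0, -1.8, 15.7]
opening: 0.0004
grip_force: 7.7
```

Call:
{"fn": "step_arm", "kwargs": {
  "commands": [
    [0,0,0,-0.1,0,0,0],
    [0,0,0,-0.2,0,0,0],
    [0,0,0,-0.25,0,0,0],
    [0,0,0,-0.3,0,0,0],
    [0,0,0,-0.3,0,0,0]
  ]
}}

```text
time: 4.37
tool_pos: [0.461, 0.2881, 0.092]
tool_rot: [-3.141, -0.004, 0.308]
contact_force: [-5.3, -3.2, 27.7]
opening: 0.0005
grip_force: 13.8
```

The tip is against a stop at 28 N with z=0.092. I back off and look.

Call:
{"fn": "step_arm", "kwargs": {
  "commands": [
    [0,0,0,0.5,0,0,0],
    [0,0,0,2,0,0,0],
    [0,0,0,6,0,0,0],
    [0,0,0,10,0,0,0],
    [0,0,0,14,0,0,0]
  ]
}}

```text
time: 4.78
tool_pos: [0.4594, 0.2873, 0.2295]
tool_rot: [3.141, 0.002, 0.308]
contact_force: [0.9, 0.1, 0.7]
opening: 0.0007
grip_force: 0.0
```

Run:
```python
from h import *
b=read_camera("scene")[:,:,::-1]; a=cv2.imread("pics/scene0.png")
cv2.imwrite("pics/s2.png",np.hstack([cv2.resize(x[235:295,370:430],(400,400),interpolation=cv2.INTER_CUBIC) for x in(a,b)]))
print(observe()["tool_pos"],observe()["contact_force"])
```

```text
[0.46285632 0.28901972 0.23842835] [2.84805609 1.17735561 6.16758601]
```

View pics/s2.png

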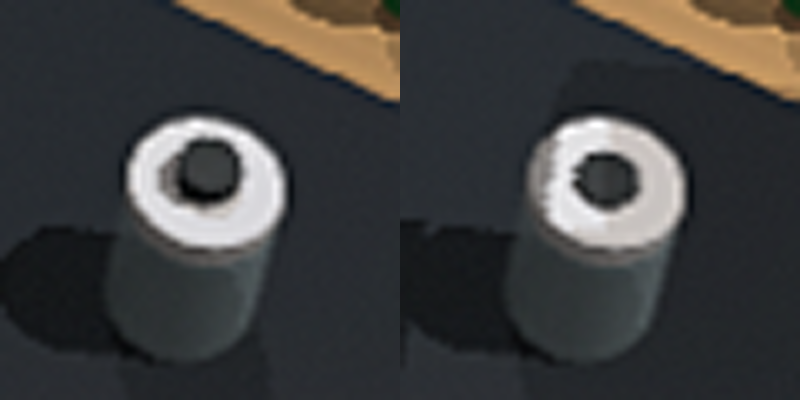

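The stud went from standing proud (left) to nearly flush (right, about (605,182)). The drop is about 2.5 px, in line with 10 mm, so it is closed and the jar has not moved. The hard stop reads z≈lid+7 mm, so I expect 0.112 for squat and 0.147 for tall. Next is the squat jar.

Call:
{"fn": "step_arm", "kwargs": {
  "commands": [
    [0,0.4,-3.8,0,0,0,0],
    [0,0.8,-7.6,0,0,0,0],
    [0,1.2,-11.4,0,0,0,0],
    [0,1.6,-15.2,0,0,0,0],
    [0,2,-19,0,0,0,0]
  ]
}}

```text
time: 5.25
tool_pos: [0.4797, 0.0961, 0.2281]
tool_rot: [-3.141, 0.001, 0.308]
contact_force: [0.5, 0.1, -0.4]
opening: 0.0004
grip_force: 0.0
```

Call:
{"fn": "step_arm", "kwargs": {
  "commands": [
    [0,0.4,-3.8,0,0,0,0],
    [0,0.8,-7.6,0,0,0,0],
    [0,1.2,-11.4,0,0,0,0],
    [0,1.6,-15.2,0,0,0,0],
    [0,2,-19,0,0,0,0]
  ]
}}

```text
time: 5.67
tool_pos: [0.4997, -0.0942, 0.2281]
tool_rot: [-3.141, 0.001, 0.308]
contact_force: [1.5, 0.1, -0.0]
opening: 0.0001
grip_force: 0.0
```

Call:
{"fn": "step_arm", "kwargs": {
  "commands": [
    [0,0.5,-3.6,0,0,0,0],
    [0,1,-7.2,0,0,0,0],
    [0,1.5,-10.8,0,0,0,0],
    [0,2,-14.4,0,0,0,0],
    [0,2.4,-17.4,0,0,0,0]
  ]
}}

```text
time: 6.08
tool_pos: [0.5238, -0.2688, 0.2277]
tool_rot: [-3.141, 0.001, 0.307]
contact_force: [0.3, 1.4, 0.4]
opening: 0.0008
grip_force: 0.0
```

Call:
{"fn": "step_arm", "kwargs": {
  "commands": [
    [0,0,-0.5,0,0,0,0],
    [0,0,-0.5,0,0,0,0],
    [0,0,-0.5,0,0,0,0],
    [0,0,-0.5,0,0,0,0],
    [0,0,-0.5,0,0,0,0]
  ]
}}

```text
time: 6.5
tool_pos: [0.5242, -0.2698, 0.2289]
tool_rot: [-3.141, -0.0, 0.31]
contact_force: [-0.4, 0.6, -0.5]
opening: 0.0004
grip_force: 0.0
```

Call:
{"fn": "step_arm", "kwargs": {
  "commands": [
    [0,0.1,-0.5,-2.5,0,0,0],
    [0,0.1,-0.5,-5,0,0,0],
    [0,0.1,-0.5,-7.5,0,0,0],
    [0,0.1,-0.5,-9,0,0,0],
    [0,0.1,-0.5,-9.5,0,0,0]
  ]
}}

```text
time: 6.92
tool_pos: [0.524, -0.2742, 0.1312]
tool_rot: [-3.138, 0.003, 0.309]
contact_force: [-0.6, 0.6, -1.0]
opening: 0.0005
grip_force: 0.0
```

Call:
{"fn": "step_arm", "kwargs": {
  "commands": [
    [0,0,0,-0.2,0,0,0],
    [0,0,0,-0.4,0,0,0],
    [0,0,0,-0.6,0,0,0],
    [0,0,0,-0.8,0,0,0],
    [0,0,0,-0.9,0,0,0]
  ]
}}

```text
time: 7.33
tool_pos: [0.5254, -0.2765, 0.1254]
tool_rot: [3.14, -0.001, 0.308]
contact_force: [-0.3, -0.1, -0.2]
opening: 0.0005
grip_force: 0.0
```

Run:
```python
from h import *
b=read_camera("scene")[:,:,::-1]
cv2.imwrite("pics/s3.png",cv2.resize(b[155:235,165:245],(400,400),interpolation=cv2.INTER_CUBIC))
print(observe()["tool_pos"],observe()["contact_force"])
```

```text
[ 0.52518207 -0.27641629  0.12504486] [ 0.0774113   0.27944571 -0.31117485]
```

View pics/s3.png

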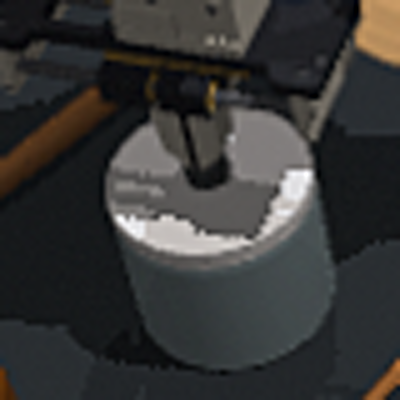

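The fingertips sit centred just above the squat stud (crop (208,175)) with no contact. I press slowly, about 13 mm.

Call:
{"fn": "step_arm", "kwargs": {
  "commands": [
    [0,0,0,-0.15,0,0,0],
    [0,0,0,-0.3,0,0,0],
    [0,0,0,-0.45,0,0,0],
    [0,0,0,-0.6,0,0,0],
    [0,0,0,-0.7,0,0,0]
  ]
}}

```text
time: 7.8
tool_pos: [0.5252, -0.2765, 0.1179]
tool_rot: [3.141, -0.0, 0.308]
contact_force: [0.0, 0.8, 3.3]
opening: 0.0002
grip_force: 1.5
```

Call:
{"fn": "step_arm", "kwargs": {
  "commands": [
    [0,0,0,-0.1,0,0,0],
    [0,0,0,-0.2,0,0,0],
    [0,0,0,-0.3,0,0,0],
    [0,0,0,-0.4,0,0,0],
    [0,0,0,-0.5,0,0,0]
  ]
}}

```text
time: 8.22
tool_pos: [0.5252, -0.2765, 0.1127]
tool_rot: [3.141, -0.0, 0.308]
contact_force: [0.2, -0.3, 2.6]
opening: 0.0008
grip_force: 1.5
```

Call:
{"fn": "step_arm", "kwargs": {
  "commands": [
    [0,0,0,-0.1,0,0,0],
    [0,0,0,-0.15,0,0,0],
    [0,0,0,-0.2,0,0,0],
    [0,0,0,-0.2,0,0,0]
  ]
}}

```text
time: 8.55
tool_pos: [0.5253, -0.2765, 0.1122]
tool_rot: [3.14, -0.001, 0.308]
contact_force: [-2.3, 2.4, 11.8]
opening: 0.0003
grip_force: 6.1
```

The stop is at 0.112, as predicted, with 12 N. I lift off and go to the tall jar.

Call:
{"fn": "step_arm", "kwargs": {
  "commands": [
    [0,0,0,0.5,0,0,0],
    [0,0,0,3,0,0,0],
    [0,0,0,6,0,0,0],
    [0,0,0,9,0,0,0],
    [0,0,0,10.5,0,0,0]
  ]
}}

```text
time: 8.97
tool_pos: [0.5258, -0.2767, 0.219]
tool_rot: [3.139, -0.002, 0.308]
contact_force: [-0.0, 0.5, -0.1]
opening: 0.0005
grip_force: 0.0
```

Call:
{"fn": "step_arm", "kwargs": {
  "commands": [
    [0,0,3.5,0,0,0,0],
    [0,-0.1,7,0,0,0,0],
    [0,-0.2,10.5,0,0,0,0],
    [0,-0.3,14,0,0,0,0],
    [0,-0.3,17.5,0,0,0,0]
  ]
}}

```text
time: 9.38
tool_pos: [0.5213, -0.0997, 0.2152]
tool_rot: [-3.141, 0.001, 0.307]
contact_force: [0.6, -0.7, -0.6]
opening: 0.0007
grip_force: 0.0
```

Call:
{"fn": "step_arm", "kwargs": {
  "commands": [
    [0,0,3.5,0,0,0,0],
    [0,-0.1,7,0,0,0,0],
    [0,-0.2,10.5,0,0,0,0],
    [0,-0.2,12.8,0,0,0,0],
    [0,-0.2,12.8,0,0,0,0]
  ]
}}

```text
time: 9.8
tool_pos: [0.5192, 0.0308, 0.2154]
tool_rot: [-3.14, 0.001, 0.312]
contact_force: [-0.9, 1.3, 0.1]
opening: 0.0004
grip_force: 0.0
```

Call:
{"fn": "step_arm", "kwargs": {
  "commands": [
    [0,0,0,-1,0,0,0],
    [0,0,0,-2,0,0,0],
    [0,0,0,-3,0,0,0],
    [0,0,0,-3.5,0,0,0],
    [0,0,0,-3.5,0,0,0]
  ]
}}

```text
time: 10.22
tool_pos: [0.5191, 0.0257, 0.1786]
tool_rot: [-3.14, 0.004, 0.306]
contact_force: [-0.3, 0.2, -0.3]
opening: 0.0006
grip_force: 0.0
```

Run:
```python
from h import *
b=read_camera("scene")[:,:,::-1]
cv2.imwrite("pics/s4.png",np.hstack([cv2.resize(b[v-40:v+40,u-40:u+40],(400,400),interpolation=cv2.INTER_CUBIC) for u,v in((299,222),(207,195))]))
print(observe()["tool_pos"],observe()["contact_force"])
```

```text
[0.51958984 0.02587428 0.17960957] [-0.85261027 -0.15818262  0.08618768]
```

View pics/s4.png

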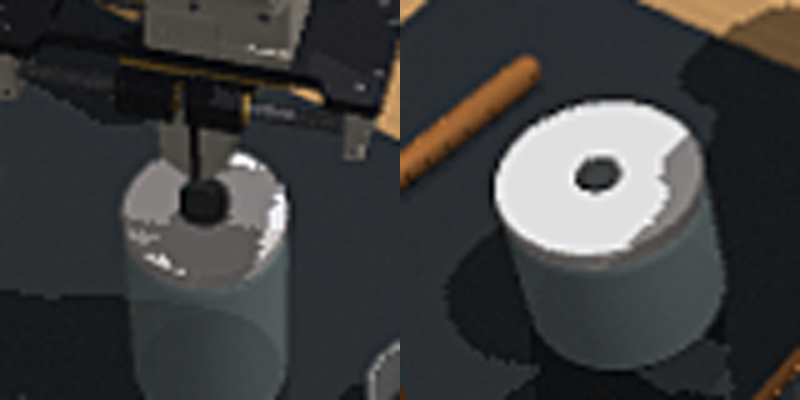

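The squat stud is flush and its jar has not moved (right, (598,175)). The fingertips are above the tall stud (left, (203,200)) at z=0.180. Contact should come near 0.157 and the stop near 0.147.

Call:
{"fn": "step_arm", "kwargs": {
  "commands": [
    [0,0,0.1,-0.5,0,0,0],
    [0,0,0.1,-1,0,0,0],
    [0,0,0.1,-1.5,0,0,0],
    [0,0,0.1,-1.8,0,0,0],
    [0,0,0.1,-1.9,0,0,0]
  ]
}}

```text
time: 10.68
tool_pos: [0.5198, 0.0277, 0.1611]
tool_rot: [-3.141, 0.001, 0.308]
contact_force: [0.8, -0.0, 0.8]
opening: 0.0004
grip_force: 0.0
```

Call:
{"fn": "step_arm", "kwargs": {
  "commands": [
    [0,0,0,-0.15,0,0,0],
    [0,0,0,-0.3,0,0,0],
    [0,0,0,-0.45,0,0,0],
    [0,0,0,-0.6,0,0,0],
    [0,0,0,-0.7,0,0,0]
  ]
}}

```text
time: 11.1
tool_pos: [0.5202, 0.0277, 0.1549]
tool_rot: [3.141, -0.0, 0.308]
contact_force: [-0.9, 0.7, 2.9]
opening: 0.0004
grip_force: 1.5
```

Call:
{"fn": "step_arm", "kwargs": {
  "commands": [
    [0,0,0,-0.1,0,0,0],
    [0,0,0,-0.2,0,0,0],
    [0,0,0,-0.3,0,0,0],
    [0,0,0,-0.4,0,0,0],
    [0,0,0,-0.5,0,0,0]
  ]
}}

```text
time: 11.52
tool_pos: [0.5202, 0.0277, 0.1498]
tool_rot: [3.141, -0.0, 0.308]
contact_force: [-0.7, -0.1, 3.2]
opening: 0.0004
grip_force: 1.5
```

Call:
{"fn": "step_arm", "kwargs": {
  "commands": [
    [0,0,0,-0.1,0,0,0],
    [0,0,0,-0.2,0,0,0],
    [0,0,0,-0.3,0,0,0],
    [0,0,0,-0.4,0,0,0],
    [0,0,0,-0.4,0,0,0]
  ]
}}

```text
time: 11.93
tool_pos: [0.5204, 0.0277, 0.1471]
tool_rot: [3.141, -0.001, 0.308]
contact_force: [-4.1, 0.2, 14.1]
opening: 0.0004
grip_force: 7.0
```

Call:
{"fn": "step_arm", "kwargs": {
  "commands": [
    [0,0,0,0.5,0,0,0],
    [0,0,0,3,0,0,0],
    [0,0,0,6,0,0,0],
    [0,0,0,9,0,0,0],
    [0,0,0,10,0,0,0]
  ]
}}

```text
time: 12.35
tool_pos: [0.5216, 0.0275, 0.2496]
tool_rot: [3.139, -0.005, 0.308]
contact_force: [1.3, -0.9, 1.4]
opening: 0.0003
grip_force: 0.0
```

Call:
{"fn": "step_arm", "kwargs": {
  "commands": [
    [0,-1,-3.5,0,0,0,0],
    [0,-2,-7,0,0,0,0],
    [0,-3,-10.5,0,0,0,0],
    [0,-3,-13,0,0,0,0],
    [0,-3,-13,0,0,0,0]
  ]
}}

```text
time: 12.77
tool_pos: [0.4894, -0.1063, 0.2449]
tool_rot: [3.141, 0.001, 0.304]
contact_force: [0.3, 0.7, 0.6]
opening: 0.0007
grip_force: 0.0
```

Run:
```python
from h import *
b=read_camera("scene")[:,:,::-1]
cv2.imwrite("pics/s5.png",b)
cv2.imwrite("pics/s5c.png",np.hstack([cv2.resize(b[v-35:v+35,u-35:u+35],(260,260),interpolation=cv2.INTER_CUBIC) for u,v in((400,265),(207,195),(299,225))]))
print(observe()["tool_pos"],observe()["contact_force"])
```

```text
[ 0.48958523 -0.10425734  0.24489908] [ 0.45783703  0.27273993 -0.66457371]
```

View pics/s5c.png

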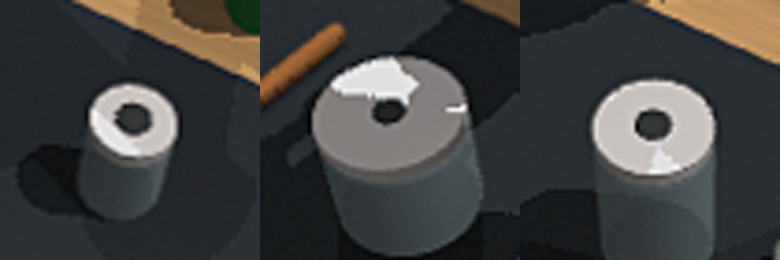

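All three studs are flush in their lids (crop (133,118), (388,110), (653,125)), the jars are upright and in place, and the arm is clear.

```bash
python3 -c "
from cell import *
print(hand_in())"
```

```text
the job is handed in; nothing more can be done
None
```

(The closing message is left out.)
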